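Open the dial lock on the stock box

TASK

The green metal stock box is locked: a steel shackle bridges its hasp strap. Turn the lock's black dial past its clicks until its white line stands at the red mark on the side toward the shackle and the dial clicks home there, then pull the shackle straight up out of the lock and hold it up over the box, legs down and about 12 cm higher than it sat; finish still holding it still in the gripper, with the dial left at the mark. Leave the small metal pot, the wax block and the loupe where they are.

Things in the scene. Friction and masses are not known exactly. Their poses are not given: they have to be found in the camera images.
- lockbox: Green metal box fixed to the bench, 114 (x) x 154 (y) x 50 mm; on its lid a dark steel lock case 76 (x) x 126 (y) mm, its top 76 mm above the bench. Origin: centre of the underside, on the bench; z up; +y points from the shackle to the dial. A steel strap 20 mm wide, 3 mm thick, lies along x over the case, through the shackle's bow.
- dial (a joint): Dial angle, rad. 0 = white line at the red mark: lock open. Grows counter-clockwise seen from above; it starts above 0.6: turn it clockwise to 0 (hard stops at -0.6 and 2.7). Click stops every 0.419 rad, one at 0: a sprung plunger pulls the dial into the nearest stop; passing one takes about 0.1 Nm. The shackle is free only within about 0.1 rad of 0.
- dial_grip (a point): Black round knurled dial grip, 36 mm diameter, vertical axis, 80.5 to 104.5 mm above the bench, over a thin skirt of 41 mm diameter. Point on the axis half-way up (92.5 mm above the bench, 34 mm along the lockbox's +y); its frame turns with the dial, the white line along its -y. The red mark is on the case beside the dial, toward the shackle.
- shackle_grip (a point): Middle of the top bar of the loose steel shackle: upright U of 8 mm round bar, 0.09 kg, legs 34 mm apart along y (as the lockbox's y), top bar along y with 16 mm straight, pinched across x. When locked: 116 mm above the bench, 40 above the case, 57 from the dial axis. Legs reach 66 mm below the point, 26 into the lock (1.5 mm play).
- hasp (a point): Point on the hasp strap under the middle of the shackle's bow, fixed to the box, 79 mm above the bench, 23 mm along the lockbox's -y. A toe on the foot of the shackle leg nearest the dial is caught in the lock until the dial is at 0; then the shackle pulls straight up freely.
- pot_mid (a point): Small copper-coloured metal pot with lid, 34 mm across, 38 mm high; bystander. Point at half its height.
- wax_mid (a point): Blue wax block 30 x 50 x 18 mm; bystander. Point at its centre.
- loupe_mid (a point): Grey folding loupe 24 x 59 x 13 mm lying flat; bystander. Point at its centre.
There are look-alikes about, which are no part of the job. There is more than one size of the part that bears shackle_grip; the job needs the largest.

How it is judged (in metres and radians):
On the way, in this order (a step that is already met when the one before it is completed fails the run):
1. the dial rests at the open mark with the shackle still down in the lock (value of joint dial between -0.12 and 0.12 rad and z of shackle_grip in the frame of lockbox below 0.123 m), for 0.3 s.
2. the shackle is pulled up out of the lock, above where it sat (z of shackle_grip in the frame of lockbox above 0.146 m and horizontal distance between shackle_grip and hasp below 0.06 m), for 0.1 s.
At the end, for the whole second after the job is handed in: The gripper holds the shackle still, clear of the box, legs down within 26 degrees, its top bar at least 80 mm higher than when locked (196 mm above the bench) and within 12 cm of the hasp seen from above; the dial stands within 0.12 rad of the open mark (height (world z) of shackle_grip above 0.196 m and horizontal distance between shackle_grip and hasp below 0.12 m and angle between shackle_grip's own z axis and vertical below 0.45 rad and contact force between the fingers and shackle above 1 N and contact force between shackle and lockbox below 0.1 N and linear speed of shackle below 0.03 m/s and value of joint dial between -0.12 and 0.12 rad); the arm keeps its last pose, push and grip.
It fails at once if the small metal pot is moved more than 3 cm (distance of pot_mid from where it was at the start of the episode above 0.03 m).
It fails at once if the wax block is moved more than 3 cm (distance of wax_mid from where it was at the start of the episode above 0.03 m).
It fails at once if the loupe is moved more than 3 cm (distance of loupe_mid from where it was at the start of the episode above 0.03 m).
It also fails if it takes over 58 s, if anything falls off the work surface, if the arm or the gripper's body presses on something with over 40 N, if the wrist force passes 120 N, or if a joint passes its speed limit or range.

ROBOT

A 6-joint arm with a two-finger parallel gripper is mounted at the origin on a cart in front of the work surface, level with it; the furniture and walls round the work are solid. World frame = base frame: x ahead of the robot, y to its left, z up, the work surface at z = 0. Lengths are in mm, angles in rad, forces in N, time in s.
With the tool pointing down it reaches from about 425 to 925 mm from the base axis. Payload 12.5 kg.
Tool frame: the origin (TCP) lies at the very end of the fingers, on their centre line; the grasp point (between the pads) lies 19 mm behind it; y points along the fingers, z is the direction in which the jaws open and shut, and the axes are right-handed (so a half turn about y gives the same grasp; the last joint's range is limited). The gripper opens to 85 mm and grips with 20 to 120 N. Pads are 22 mm wide; open, the fingers measure 114 mm over their backs; the gripper's body (76 mm by 85 mm) begins 54 mm behind the grasp point. The pads swing forward as they close: fully open they stand 13 mm farther back than shut.
Start: joints at [-1.345, 0.491, 1.559, -0, 1.092, -0.106], TCP at [203.614, -590.92, 231.327] pointing down, gripper open.
Joint ranges: [-3.1, 3.1], [-0.84, 2.19], [0.05, 2.79], [-1.13, 4.28], [0.06, 2.93], [-2.69, 2.69]. Speed limits (rad/s): [2.22, 2.22, 2.79, 3.14, 3.14, 3.14].

INTERFACE

Orientations are given as a unit quaternion [x, y, z, w].
In Python, from cell import env gives the robot as it stands.
- The arm moves only by the shell command python3 -m crank 'ROWS'. ROWS is JSON, a list of rows, each an object with "fingers": the opening in per cent of the stroke, from 0 (shut) to 100 (fully open); "slide": the shift along the tool's x, y, z in mm, a list of three; "dr": the turn, a rotation vector about the tool's x, y, z in degrees, a list of three. In form: [{"fingers": fingers, "slide": [tx, ty, tz], "dr": [ax, ay, az]}, ...]. A call has 1 to 12 rows; each row shifts and turns the commanded pose from where the row before left it, along the tool's axes as they then stand; what a row does not reach is not made up. A row lasts 1/10 s, in which the tool goes at most 50 mm and 8.59 degrees, less where a joint would pass 70% of its speed; a pose out of reach is approached as far as the arm can. A call with a gripper value outside its range is refused whole. The fingers move at their own pace and stop on an object; the grip force is fixed at half the most. Time passes only in rows, so rows that do not move let the fingers close. It gives the time, the measured TCP pose, the force and the opening at its end, in the units of the state.
- env.observe(): the state, without advancing time (a new reading comes with each control period).
- env.capture(name): name is "side" or "top"; returns a dict with "image" (400x640x3 uint8, red, green, blue), "intrinsics" (3x3 intrinsics, pixels), "R" (3x3) and "t" (3): a world point X has camera coordinates R X + t. Camera axes: x right, y down, z forward; pixel columns grow to the right and rows downward; lengths in mm; the calibration is good to about 2 mm. A picture is of the moment at which its call begins. There is no depth.
- env.hand_in(): hands the job in, once; it reports no verdict.
Trained networks look in a picture, given as the dict that the camera call returned (one of the last four; its "shot" number tells which), for a name from the list of things; names that differ only in an ending like _2 or _b are one class to them, and where a whole thing is asked for, a point or a joint stands for the part that bears it (a point fixed in the world has none). Each returns a list of dicts, best first, with "score" (0 to 1); they miss things now and then, are a little off and sometimes report something else, mostly with a low value. They report only what shows in the picture. A call takes as long as a camera call. They do not tell look-alikes from the thing itself.
- env.boxes_of(picture, query): "location" ([x, y, z] in mm, in world coordinates, good to about 4 mm: the middle of the surface that is visible of it).
- env.regions_of(picture, query): "mask" (400x640 bool, what is visible of it).
The state is a dict: "t": time; "joint_positions": joint angles; "dq": joint speeds; "joint_torque": joint torques, N m; "eef_pos": TCP position; "orientation": TCP orientation; "wrist_force": force on the tool from outside, world axes, zero at the start; "ft_torque": the same for the moment, N m; "width": finger opening in mm.
Only numpy, scipy, OpenCV 4.12 (cv2) and the standard library are available. Lean on these libraries where they do the work, as an engineer would, in place of code of your own. Each camera call takes 0.05 s, during which the arm holds its last target.

## Working session

There is one attempt and no reset: what is moved stays moved. The work goes in short steps, Python scripts to look and compute and a shell command to move; the robot and the scene stay as the last step left them, time stands still between calls to the robot, and variables do not carry over. Pictures are saved under pics/ and viewed, and the job is handed in when it is done.

```bash
ls; mkdir -p pics; cat > h.py <<'E'
import numpy as np, cv2
from cell import env
def save(p,name,crop=None,scale=1):
    im=p["image"][:,:,::-1]
    if crop: x0,y0,x1,y1=crop; im=im[y0:y1,x0:x1]
    if scale!=1: im=cv2.resize(im,None,fx=scale,fy=scale,interpolation=cv2.INTER_CUBIC)
    cv2.imwrite("pics/"+name,im)
def proj(p,X):
    c=np.asarray(p["R"])@np.asarray(X,float)+np.asarray(p["t"]); u=np.asarray(p["intrinsics"])@c; return u[:2]/u[2]
def ray(p,uv,z):
    R=np.asarray(p["R"]);t=np.asarray(p["t"]);o=-R.T@t
    d=R.T@np.linalg.inv(p["intrinsics"])@np.array([uv[0],uv[1],1.]); return o+d*(z-o[2])/d[2]
E
python3 - <<'E'
from h import *
print(env.observe())
for n in("top","side"):
    p=env.capture(n); save(p,n+"0.png")
    print(n,-np.asarray(p["R"]).T@p["t"],np.asarray(p["R"])[2])
    for q in("lockbox","dial_grip","shackle_grip","pot_mid","wax_mid","loupe_mid"):
        for b in env.boxes_of(p,q): print(q,np.round(b["location"]),round(b["score"],2),proj(p,b["location"]).round())
E
```

```text
pics
{'t': 0.0, 'joint_positions': array([-1.34461267e+00,  4.91570670e-01,  1.55947919e+00, -1.42950472e-05,
        1.09167209e+00, -1.05572379e-01]), 'dq': array([-0.00038506, -0.00081246,  0.00055407,  0.00051144,  0.00052183,
       -0.00117329]), 'joint_torque': array([-3.61947659e-04, -6.18453526e+01, -2.61593878e+01, -1.88661102e-04,
        4.06707230e-03,  2.52022659e-06]), 'eef_pos': array([ 203.54712916, -590.67988341,  230.71058974]), 'orientation': array([-0.11678713,  0.69779864, -0.6970021 ,  0.11673006]), 'wrist_force': array([ 0.42387374, -0.48164333, -0.23203778]), 'ft_torque': array([-0.04430611, -0.01788029,  0.02863034]), 'width': 85.24871114648188}
top [ 359.76335605  221.65357357 1103.17768177] [ 0.18995097  0.02368952 -0.98150774]
lockbox [562. 290.  76.] 0.55 [303. 204.]
dial_grip [562. 318. 106.] 0.51 [291. 202.]
dial_grip [571. 263. 121.] 0.43 [312. 197.]
pot_mid [660.  97.  26.] 0.59 [373. 172.]
wax_mid [582. 484.  21.] 0.65 [235. 202.]
loupe_mid [664. -29.  13.] 0.73 [418. 171.]
side [ 444.30302524 -493.9964165   744.34072432] [ 0.1427718   0.74313645 -0.65373116]
lockbox [563. 243.  52.] 0.71 [306. 215.]
dial_grip [564. 306. 104.] 0.77 [301. 178.]
shackle_grip [445. 253.  35.] 0.69 [251. 225.]
shackle_grip [571. 249.  99.] 0.5 [309. 196.]
pot_mid [660.  86.  25.] 0.88 [369. 272.]
wax_mid [586. 476.  20.] 0.71 [299. 162.]
loupe_mid [668. -35.   9.] 0.91 [391. 328.]
```

View pics/top0.png

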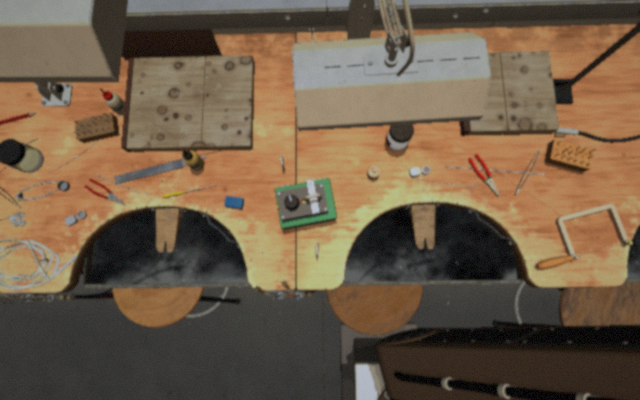

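View pics/side0.png

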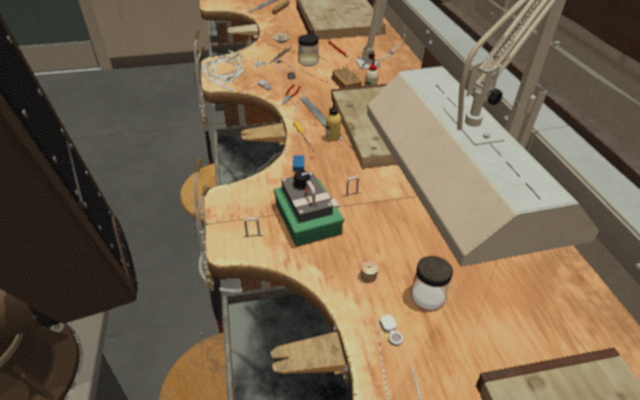

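```bash
python3 - <<'E'
from h import *
p=env.capture("top"); save(p,"top1.png",(240,150,370,250),6)
q=env.capture("side"); save(q,"side1.png",(230,140,370,250),5.5)
E
```

```text
(no output)
```

View pics/top1.png

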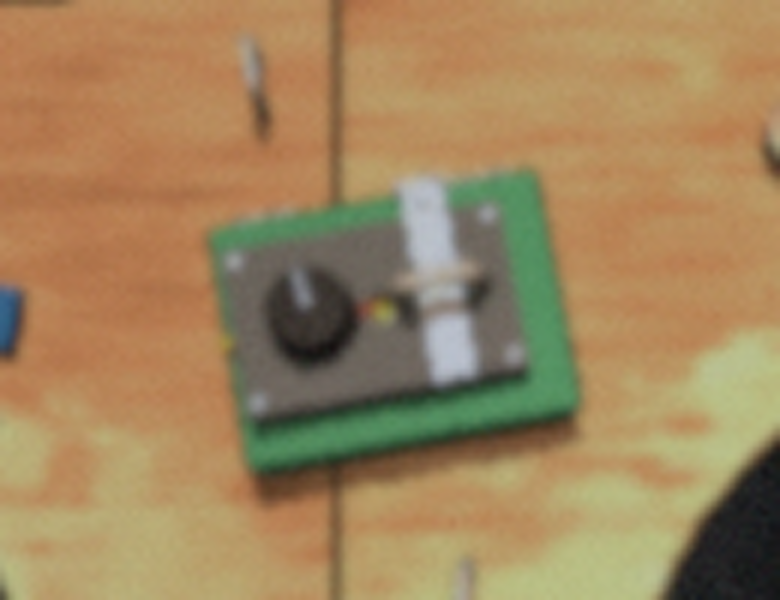

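View pics/side1.png

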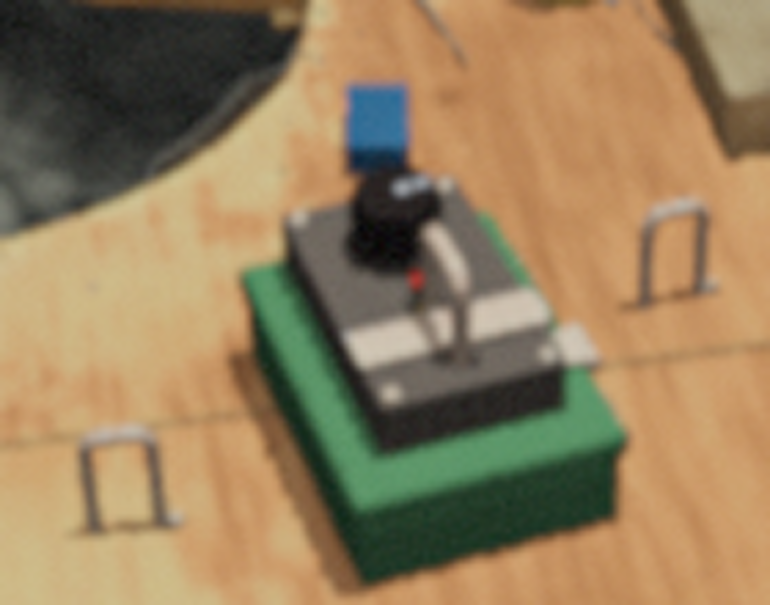

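Candidates for the shackle are the one in the lock (side 312,192; top 312,197) and two loose standing ones (side 252,226 and 352,185). The job needs the one in the lock, which bridges the strap, and the crops confirm it. In the top crop the white line points to the back of the box, about 90° CCW from the red mark. Next I fit the box pose.

```bash
cat > fit.py <<'E'
from h import *
from scipy.optimize import least_squares
from scipy.spatial.transform import Rotation as Rn
import pickle
T=env.capture("top"); S=env.capture("side")
# (cam, px in crop, local xyz)
top=[((210,232),(57,77,50)),((540,170),(57,-77,50)),((580,405),(-57,-77,50)),((255,472),(-57,77,50)),((312,313),(0,34,104.5)),
     ((235,235),(38,63,76)) ]
top=top[:5]
side=[((243,275),(-57,77,50)),((365,512),(-57,-77,50)),((625,437),(57,-77,50)),((362,582),(-57,-77,0)),((380,450) ,(-38,-63,63)),((397,190),(0,34,104.5))]
side=[s for s in side if s[1][2]!=63]
def w(v,l):
    c,s=np.cos(v[2]),np.sin(v[2]); return np.array([v[0]+c*l[0]-s*l[1],v[1]+s*l[0]+c*l[1],l[2]])
def res(v,cams=(0,1)):
    r=[]
    for k in cams:
        P,L,(x0,y0,f)=((T,top,(240,150,6)),(S,side,(230,140,5.5)))[k]
        for px,l in L: r.append(proj(P,w(v,l))-[px[0]/f+x0,px[1]/f+y0])
    return np.ravel(r)
for c in((0,),(1,),(0,1)):
    o=least_squares(res,[562,290,0.1],args=(c,),loss="soft_l1"); print(c,o.x.round(3),np.round(o.fun.reshape(-1,2),1).tolist())
v=o.x; pickle.dump(v,open("v.pkl","wb"))
print("dial",w(v,(0,34,92.5)),"sh",w(v,(0,-23,116)))
# white line
a=ray(T,(240+312/6,150+313/6),104.5);b=ray(T,(240+302/6,150+280/6),104.5);d=b-a
print("line len",np.linalg.norm(d),"dial angle",np.arctan2(d[1],d[0])-(v[2]-np.pi/2))
R=Rn.from_quat(env.observe()["orientation"]).as_matrix();print("tool R",R.round(3),env.observe()["t"])
for n,P,(x0,y0,f) in(("T",T,(240,150,6)),("S",S,(230,140,5.5))):
    im=cv2.resize(P["image"][y0:y0+110,x0:x0+140,::-1],None,fx=f*.97,fy=f*.97,interpolation=cv2.INTER_CUBIC)
    for l in [(sx*57,sy*77,z) for sx in(-1,1) for sy in(-1,1) for z in(50,0)]+[(sx*38,sy*63,76) for sx in(-1,1) for sy in(-1,1)]+[(0,34,104.5),(0,-23,120),(0,-40,76),(0,-6,76)]:
        u=(proj(P,w(v,l))-[x0,y0])*f*.97; cv2.circle(im,tuple(int(i) for i in u),4,(255,0,255),1)
    cv2.imwrite(f"pics/ov{n}.png",im)
E
python3 fit.py
```

```text
(0,) [5.69279e+02 2.83330e+02 1.81000e-01] [[-0.4, -0.1], [0.1, -0.7], [1.8, 0.7], [-0.6, 0.7], [-0.1, -0.5]]
(1,) [5.75064e+02 2.82271e+02 1.74000e-01] [[-0.9, -1.7], [-1.1, -0.3], [2.2, -0.4], [0.1, 3.5], [0.4, 0.3]]
(0, 1) [5.72010e+02 2.82889e+02 1.88000e-01] [[-0.3, -0.9], [0.0, -1.8], [2.0, -0.6], [-0.3, -0.2], [0.1, -1.5], [-2.6, -1.4], [-2.0, -0.2], [1.1, -0.7], [-0.7, 3.7], [-1.3, 0.3]]
dial [565.64106965 316.28720451  92.5       ] sh [576.31792006 260.29609035 116.        ]
line len 15.114469734166669 dial angle 1.6723091165147448
tool R [[-0.945  0.     0.326]
 [-0.326 -0.    -0.945]
 [ 0.    -1.     0.   ]] 0.9
```

View pics/ovT.png

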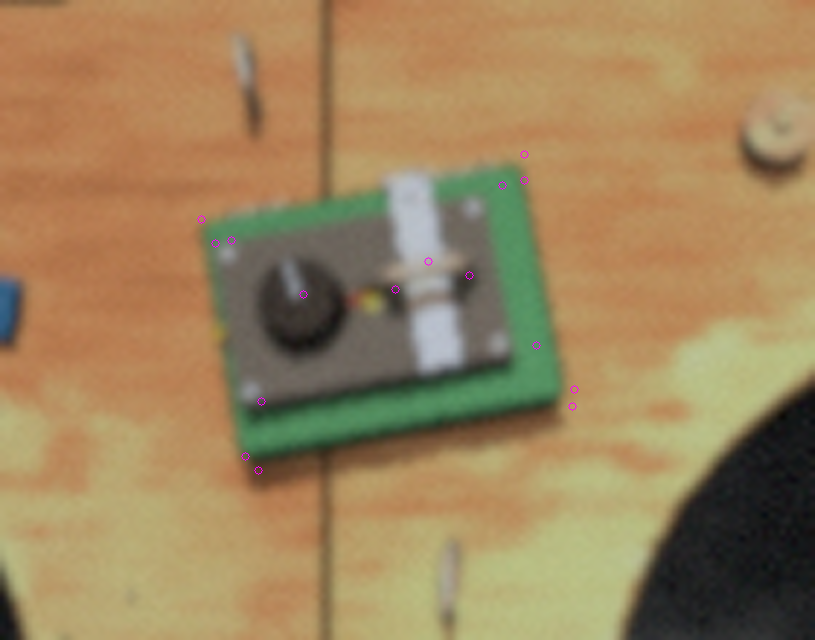

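View pics/ovS.png

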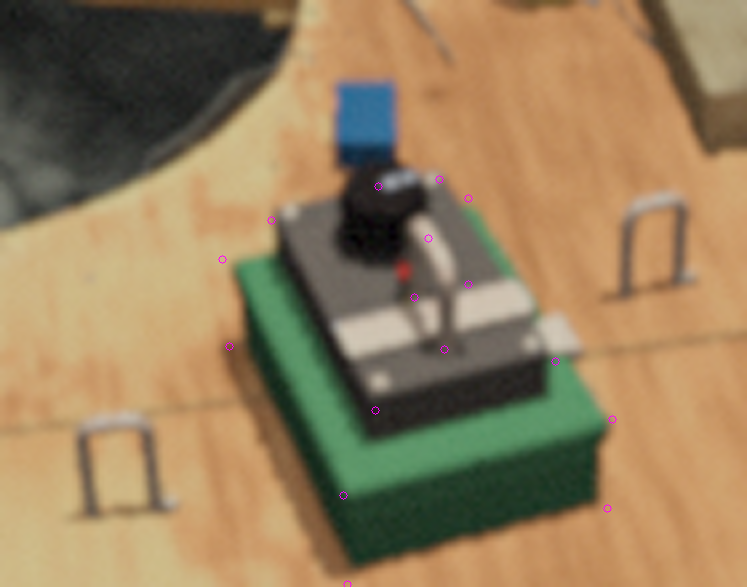

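The overlay matches the dial and shackle, but the yaw looks a bit too large. I'll refine it from straight edges.

```bash
cat > fit2.py <<'E'
from h import *
from scipy.optimize import least_squares
T=env.capture("top"); S=env.capture("side")
f=6*.97
g=lambda x,y,z: ray(T,(240+x/f,150+y/f),z)
def ang(a,b): d=b-a; return np.arctan2(d[1],d[0])
print("strap",ang(g(441,368,79),g(412,212,79)))
print("case left",ang(g(250,408,76),g(214,240,76)),"case front",ang(g(510,360,76),g(250,408,76))-np.pi/2)
print("screws", ang(g(251,391,76),g(227,254,76)),ang(g(498,343,76),g(473,208,76)),ang(g(498,343,76),g(251,391,76))-np.pi/2,ang(g(473,208,76),g(227,254,76))-np.pi/2)
print("green",ang(g(560,403,50),g(520,165,50)),ang(g(242,457,50),g(203,225,50)),ang(g(560,403,50),g(242,457,50))-np.pi/2)
print("screw ctr",np.mean([g(251,391,76),g(227,254,76),g(498,343,76),g(473,208,76)],0), "green ctr",np.mean([g(560,403,50),g(520,165,50),g(242,457,50),g(203,225,50)],0))
print("dial",g(302,297,104.5),"bar",g(425,266,120), "red", g(352,301,76))
E
python3 fit2.py
```

```text
strap 0.1719027438651493
case left 0.21482603400773992 case front 0.16961573695099985
screws 0.17743419693534762 0.166227432812797 0.1792196032852711 0.17258085209228646
green 0.14566877018087324 0.17230445156834348 0.15492107640600383
screw ctr [569.41315908 292.30655274  76.        ] green ctr [568.56262232 285.34246302  50.        ]
dial [564.74795897 316.91485575 104.5       ] bar [574.42142487 261.95988868 120.        ] red [568.37708054 296.95273773  76.        ]
```

```bash
python3 -m crank '[{"fingers":60,"slide":[-40,0,-25],"dr":[0,0,0]},{"fingers":60,"slide":[-40,0,-25],"dr":[0,0,0]},{"fingers":60,"slide":[-40,0,-25],"dr":[0,0,0]},{"fingers":60,"slide":[-40,0,-25],"dr":[0,0,0]},{"fingers":60,"slide":[-40,0,-25],"dr":[0,0,0]},{"fingers":60,"slide":[-40,0,-25],"dr":[0,0,0]},{"fingers":60,"slide":[-40,0,-25],"dr":[0,0,0]},{"fingers":60,"slide":[-40,0,-25],"dr":[0,0,0]},{"fingers":60,"slide":[-40,0,-25],"dr":[0,0,0]},{"fingers":60,"slide":[-40,0,-25],"dr":[0,0,0]},{"fingers":60,"slide":[-40,0,-25],"dr":[0,0,0]},{"fingers":60,"slide":[-40,0,-25],"dr":[0,0,0]}]'
```

```text
t: 2.2
eef_pos: [560.7, -149.2, 231.5]
orientation: [0.117, -0.697, 0.698, -0.117]
wrist_force: [0.2, -0.2, -0.0]
width: 51.1
```

```bash
python3 -m crank '[{"fingers":60,"slide":[-15,0,-43],"dr":[0,0,0]},{"fingers":60,"slide":[-15,0,-43],"dr":[0,0,0]},{"fingers":60,"slide":[-15,0,-43],"dr":[0,0,0]},{"fingers":60,"slide":[-15,0,-43],"dr":[0,0,0]},{"fingers":60,"slide":[-15,0,-43],"dr":[0,0,0]},{"fingers":60,"slide":[-15,0,-43],"dr":[0,0,0]},{"fingers":60,"slide":[-15,0,-43],"dr":[0,0,0]},{"fingers":60,"slide":[-15,0,-43],"dr":[0,0,0]},{"fingers":60,"slide":[-15,0,-43],"dr":[0,0,0]},{"fingers":60,"slide":[-15,0,-43],"dr":[0,0,0]}]'
```

```text
t: 3.2
eef_pos: [561.2, 306.4, 231.4]
orientation: [0.117, -0.697, 0.697, -0.117]
wrist_force: [0.5, -1.4, 0.3]
width: 51.3
```

```bash
python3 -m crank '[{"fingers":60,"slide":[0,0,0],"dr":[0,-8.5,0]},{"fingers":60,"slide":[0,0,0],"dr":[0,-8.5,0]},{"fingers":60,"slide":[0,0,0],"dr":[0,-8.5,0]},{"fingers":60,"slide":[0,0,0],"dr":[0,-8.5,0]},{"fingers":60,"slide":[0,0,0],"dr":[0,-8.5,0]},{"fingers":60,"slide":[0,0,0],"dr":[0,-8.5,0]},{"fingers":60,"slide":[0,0,0],"dr":[0,-8.5,0]},{"fingers":60,"slide":[0,0,0],"dr":[0,-8.5,0]},{"fingers":60,"slide":[0,0,0],"dr":[0,-8.5,0]},{"fingers":60,"slide":[0,0,0],"dr":[0,-8.5,0]},{"fingers":60,"slide":[0,0,0],"dr":[0,-8.5,0]},{"fingers":60,"slide":[0,0,0],"dr":[0,-8.5,0]}]'
cat > st.py <<'E'
from h import *
from scipy.spatial.transform import Rotation as Rn
o=env.observe(); R=Rn.from_quat(o["orientation"]).as_matrix()
print("t",o["t"],"tcp",o["eef_pos"].round(1),"zang",np.degrees(np.arctan2(R[1,2],R[0,2])).round(2),"down",R[:,1].round(3),"q",np.round(o["joint_positions"],2),"F",o["wrist_force"].round(1),"M",o["ft_torque"].round(2),"w",round(o["width"],1))
def to(x,y,z): print("slide to",(x,y,z),(R.T@(np.array([x,y,z])-o["eef_pos"])).round(1))
E
python3 -c "
from st import *
to(564.5,317.2,180)"
```

```text
t: 4.4
eef_pos: [561.5, 304.5, 231.3]
orientation: [0.617, -0.346, 0.346, -0.617]
wrist_force: [0.4, 0.5, -0.8]
width: 51.0
t 4.4 tcp [561.5 304.5 231.3] zang 31.36 down [ 0. -0. -1.] q [ 0.39  0.51  1.52 -0.    1.11 -0.15] F [ 0.4  0.5 -0.8] M [-0.03  0.04 -0.  ] w 51.0
slide to (564.5, 317.2, 180) [-9.3 51.3  9.2]
```

```bash
python3 -m crank '[{"fingers":60,"slide":[-9.3,20,9.2],"dr":[0,0,0]},{"fingers":60,"slide":[0,31,0],"dr":[0,-8,0]},{"fingers":60,"slide":[0,0,0],"dr":[0,-8,0]},{"fingers":60,"slide":[0,0,0],"dr":[0,-8,0]},{"fingers":60,"slide":[0,0,0],"dr":[0,-3,0]},{"fingers":60,"slide":[0,0,0],"dr":[0,0,0]}]'
python3 - <<'E'
from st import *
to(564.5,317.2,83)
p=env.capture("top"); save(p,"top2.png",(230,140,370,240),5.5)
q=env.capture("side"); save(q,"side2.png",(230,100,370,210),5.5)
E
```

```text
t: 5.0
eef_pos: [564.5, 317.2, 180.2]
orientation: [0.68, -0.195, 0.195, -0.68]
wrist_force: [-0.2, -0.4, 0.8]
width: 50.9
t 5.0 tcp [564.5 317.2 180.2] zang 58.05 down [-0. -0. -1.] q [ 0.41  0.57  1.56 -0.    1.01 -0.6 ] F [-0.2 -0.4  0.8] M [ 0.03  0.01 -0.03] w 50.9
slide to (564.5, 317.2, 83) [-0.  97.2 -0. ]
```

View pics/side2.png

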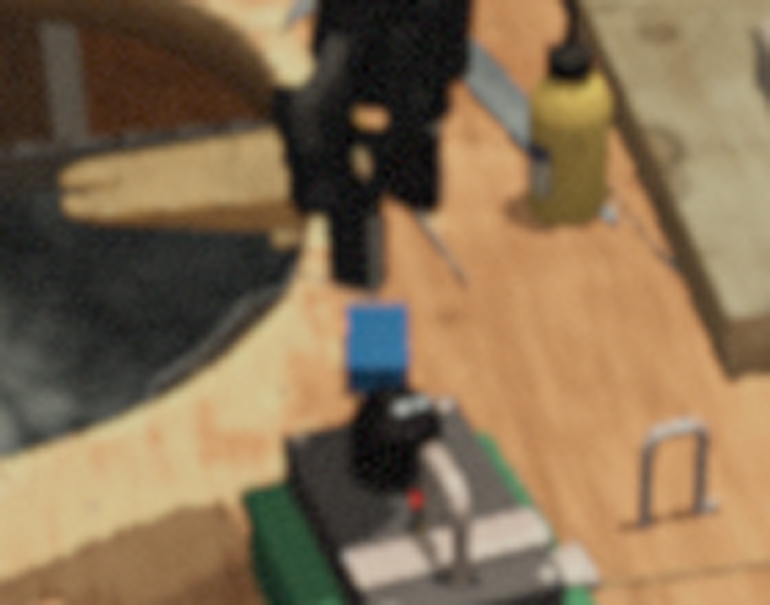

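The gripper stands over the dial, fingers at about (300–440, 130–280) in the crop and the dial at (395,430). Descending now.

```bash
python3 -m crank '[{"fingers":60,"slide":[0,30,0],"dr":[0,0,0]},{"fingers":60,"slide":[0,25,0],"dr":[0,0,0]},{"fingers":60,"slide":[0,15,0],"dr":[0,0,0]},{"fingers":60,"slide":[0,10,0],"dr":[0,0,0]},{"fingers":60,"slide":[0,10,0],"dr":[0,0,0]},{"fingers":60,"slide":[0,7,0],"dr":[0,0,0]},{"fingers":60,"slide":[0,0,0],"dr":[0,0,0]}]'; python3 st.py
```

```text
t: 5.8
eef_pos: [564.4, 317.1, 82.7]
orientation: [0.68, -0.195, 0.195, -0.68]
wrist_force: [-0.1, 0.3, -0.3]
width: 51.3
t 5.8 tcp [564.4 317.1  82.7] zang 58.0 down [-0.001 -0.    -1.   ] q [ 0.41  0.69  1.63 -0.    0.82 -0.6 ] F [-0.1  0.3 -0.3] M [ 0.01  0.   -0.02] w 51.3
```

```bash
python3 -m crank '[{"fingers":45,"slide":[0,0,0],"dr":[0,0,0]},{"fingers":42,"slide":[0,0,0],"dr":[0,0,0]},{"fingers":38,"slide":[0,0,0],"dr":[0,0,0]},{"fingers":30,"slide":[0,0,0],"dr":[0,0,0]},{"fingers":20,"slide":[0,0,0],"dr":[0,0,0]},{"fingers":20,"slide":[0,0,0],"dr":[0,0,0]}]'; python3 st.py
python3 - <<'E'
from h import *
q=env.capture("side"); save(q,"side3.png",(230,120,370,230),5.5)
E
```

```text
t: 6.4
eef_pos: [565.8, 318.5, 84.6]
orientation: [-0.678, 0.194, -0.196, 0.681]
wrist_force: [2.9, 7.2, 0.0]
width: 34.0
t 6.4 tcp [565.8 318.5  84.6] zang 58.01 down [ 0.004  0.003 -1.   ] q [ 0.41  0.69  1.63  0.    0.82 -0.6 ] F [2.9 7.2 0. ] M [ 1.09 -0.56  0.08] w 34.0
```

View pics/side3.png

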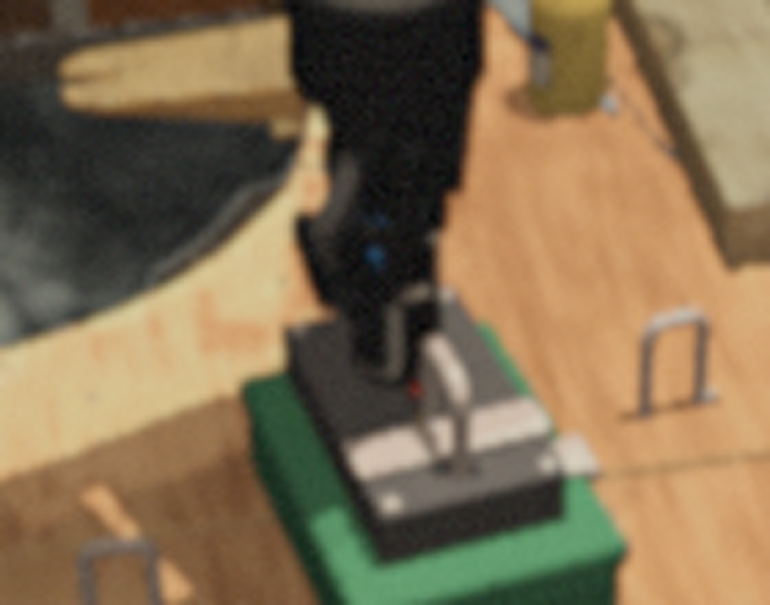

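```bash
python3 -m crank '[{"fingers":20,"slide":[0,0,1.5],"dr":[0,0,0]},{"fingers":20,"slide":[0,0,0],"dr":[0,6,0]},{"fingers":20,"slide":[0,0,0],"dr":[0,6,0]},{"fingers":20,"slide":[0,0,0],"dr":[0,6,0]},{"fingers":20,"slide":[0,0,0],"dr":[0,6,0]},{"fingers":20,"slide":[0,0,0],"dr":[0,0,0]}]'; python3 st.py
python3 - <<'E'
from h import *
q=env.capture("side"); save(q,"side4.png",(270,140,340,200),10)
q=env.capture("top"); save(q,"top4.png",(240,150,340,230),7)
E
```

```text
t: 7.05
eef_pos: [565.9, 318.7, 84.6]
orientation: [-0.623, 0.333, -0.333, 0.624]
wrist_force: [-0.9, 0.2, 5.4]
width: 33.9
t 7.05 tcp [565.9 318.7  84.6] zang 33.8 down [ 0.002  0.001 -1.   ] q [ 0.41  0.69  1.63 -0.    0.82 -0.18] F [-0.9  0.2  5.4] M [-0.05  0.12 -0.01] w 33.9
```

View pics/side4.png

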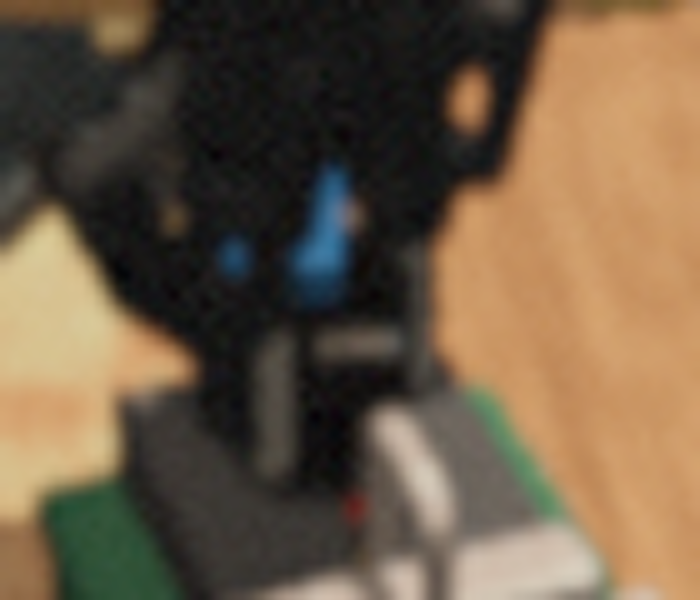

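View pics/top4.png

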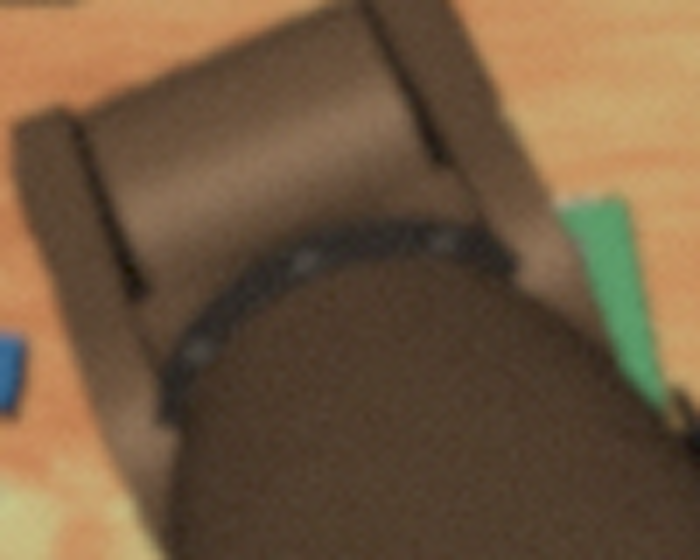

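The white line, at (350,345) in the side crop, turned with the hand by one click. I'll turn it the remaining 72°.

```bash
python3 -m crank '[{"fingers":20,"slide":[0,0,0],"dr":[0,6,0]},{"fingers":20,"slide":[0,0,0],"dr":[0,6,0]},{"fingers":20,"slide":[0,0,0],"dr":[0,6,0]},{"fingers":20,"slide":[0,0,0],"dr":[0,6,0]},{"fingers":20,"slide":[0,0,0],"dr":[0,6,0]},{"fingers":20,"slide":[0,0,0],"dr":[0,6,0]},{"fingers":20,"slide":[0,0,0],"dr":[0,6,0]},{"fingers":20,"slide":[0,0,0],"dr":[0,6,0]},{"fingers":20,"slide":[0,0,0],"dr":[0,6,0]},{"fingers":20,"slide":[0,0,0],"dr":[0,6,0]},{"fingers":20,"slide":[0,0,0],"dr":[0,6,0]},{"fingers":20,"slide":[0,0,0],"dr":[0,6,0]}]'; python3 -m crank '[{"fingers":20,"slide":[0,0,0],"dr":[0,0,0]},{"fingers":20,"slide":[0,0,0],"dr":[0,0,0]}]'; python3 st.py
python3 - <<'E'
from h import *
q=env.capture("side"); save(q,"side5.png",(270,140,340,200),10)
E
```

```text
t: 8.35
eef_pos: [565.8, 318.7, 84.6]
orientation: [0.308, -0.636, 0.636, -0.309]
wrist_force: [-1.1, -0.2, 5.1]
width: 33.8
t: 8.55
eef_pos: [565.8, 318.7, 84.6]
orientation: [0.309, -0.636, 0.636, -0.311]
wrist_force: [-1.0, 0.4, 5.9]
width: 33.6
t 8.55 tcp [565.8 318.7  84.6] zang -38.01 down [ 0.002  0.001 -1.   ] q [ 0.41  0.69  1.63 -0.    0.82  1.07] F [-1.   0.4  5.9] M [-0.01  0.11 -0.01] w 33.6
```

View pics/side5.png

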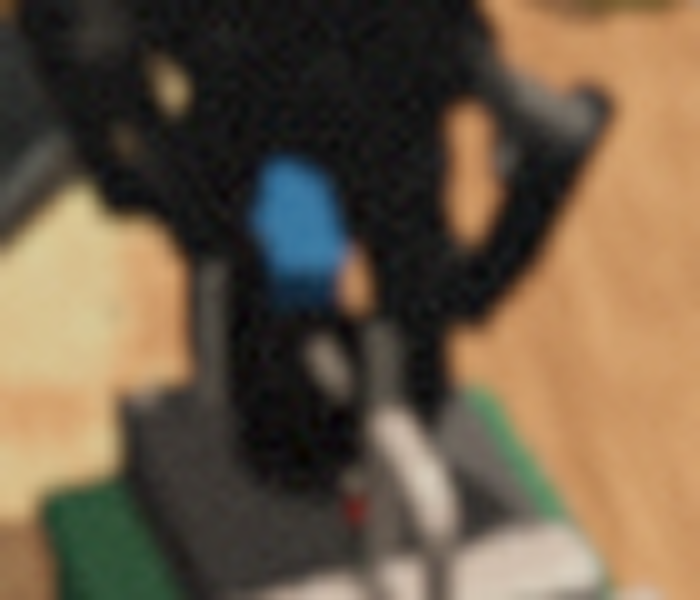

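The line, at (330,360), points at the red mark at (355,505), and there is no residual torque. I'll release, rise and check.

```bash
python3 -m crank '[{"fingers":60,"slide":[0,0,0],"dr":[0,0,0]},{"fingers":60,"slide":[0,0,0],"dr":[0,0,0]},{"fingers":60,"slide":[0,0,0],"dr":[0,0,0]},{"fingers":60,"slide":[0,-10,0],"dr":[0,0,0]},{"fingers":60,"slide":[0,-20,0],"dr":[0,0,0]},{"fingers":60,"slide":[0,-40,0],"dr":[0,0,0]},{"fingers":60,"slide":[0,-40,0],"dr":[0,0,0]},{"fingers":60,"slide":[0,0,0],"dr":[0,8,0]},{"fingers":60,"slide":[0,0,0],"dr":[0,0,0]}]'; 
python3 - <<'E'
from st import *
q=env.capture("side"); save(q,"side6.png",(260,150,350,220),8.5)
E
```

```text
t: 9.5
eef_pos: [565.6, 318.6, 195.1]
orientation: [0.263, -0.656, 0.656, -0.265]
wrist_force: [-0.8, -1.3, 0.1]
width: 51.4
t 9.5 tcp [565.6 318.6 195.1] zang -46.12 down [ 0.002  0.001 -1.   ] q [ 0.41  0.56  1.54 -0.    1.04  1.22] F [-0.8 -1.3  0.1] M [-0.01  0.04 -0.07] w 51.4
```

View pics/side6.png

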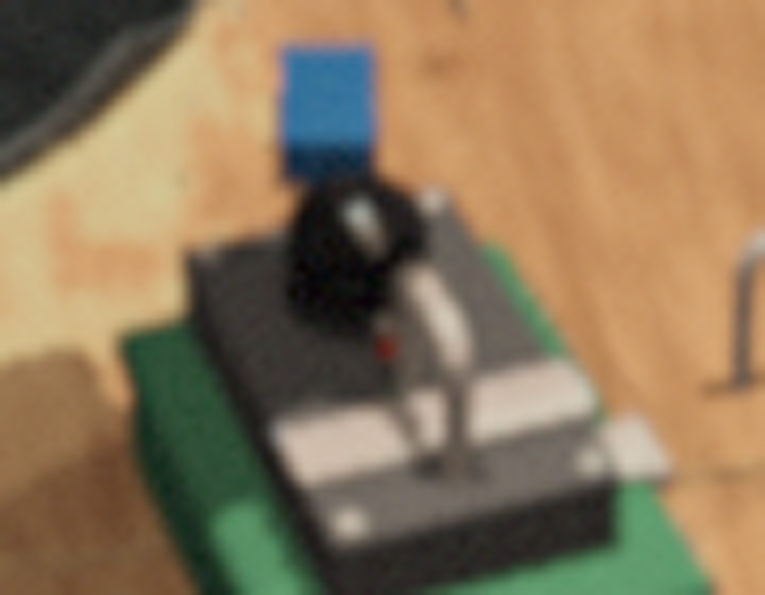

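The line looks right by eye. I'll measure it numerically, because the neighbouring click is only 24° away.

```bash
python3 - <<'E'
from h import *
q=env.capture("side"); f=8.5
g=q["image"].astype(float).mean(2)
reg=np.zeros_like(g); reg[172:181,298:307]=1
m=(reg>0)&(g>80)
ys,xs=np.nonzero(m); w=g[m]-60
P=np.array([ray(q,(x,y),104.5)[:2] for x,y in zip(xs,ys)])
c=np.average(P,axis=0,weights=w); C=np.cov((P-c).T,aweights=w); e,V=np.linalg.eigh(C); d=V[:,1]; d*=-np.sign(d[1])
print(len(xs),c,e,d,"dial angle",np.arctan2(d[1],d[0])-(0.173-np.pi/2))
cen=np.array([565.6,318.6]); dd=c-cen; print("from centre",dd,np.arctan2(dd[1],dd[0])-(0.173-np.pi/2))
for b in env.boxes_of(q,"shackle_grip"): print(b["location"].round(1) if hasattr(b["location"],"round") else b["location"],b["score"])
E
python3 - <<'E'
from st import *
to(575.0,262.0,190)
E
```

```text
15 [568.19965485 314.08584086] [ 3.23708078 19.16090216] [ 0.0510453  -0.99869634] dial angle -0.12193250741018336
from centre [ 2.59965485 -4.51415914] 0.3495021736064745
[572.6, 248.4, 97.2] 0.53
[447.0, 252.6, 34.2] 0.47
[688.7, 348.7, 26.2] 0.4
t 9.65 tcp [565.  318.3 192.6] zang -45.8 down [-0.001 -0.001 -1.   ] q [ 0.41  0.56  1.54 -0.    1.04  1.21] F [-0.2 -0.1  0.5] M [-0.01 -0.09 -0.  ] w 51.5
slide to (575.0, 262.0, 190) [32.1  2.7 47.3]
```

```bash
python3 -m crank '[{"fingers":60,"slide":[32,0,33],"dr":[0,0,0]},{"fingers":60,"slide":[32,0,33],"dr":[0,0,0]},{"fingers":60,"slide":[32,0,33],"dr":[0,0,0]},{"fingers":60,"slide":[32,0,33],"dr":[0,0,0]},{"fingers":60,"slide":[32,0,33],"dr":[0,0,0]},{"fingers":60,"slide":[0,0,0],"dr":[0,0,0]}]'; 
python3 - <<'E'
from st import *
q=env.capture("top"); save(q,"top7.png",(265,175,345,235),9)
E
```

```text
t: 10.25
eef_pos: [564.7, 84.2, 192.5]
orientation: [0.265, -0.656, 0.656, -0.264]
wrist_force: [0.7, 0.8, 0.3]
width: 51.2
t 10.25 tcp [564.7  84.2 192.5] zang -46.09 down [-0.002 -0.001 -1.   ] q [ 0.03  0.46  1.74 -0.    0.95  0.84] F [0.7 0.8 0.3] M [-0.01 -0.05  0.02] w 51.2
```

View pics/top7.png

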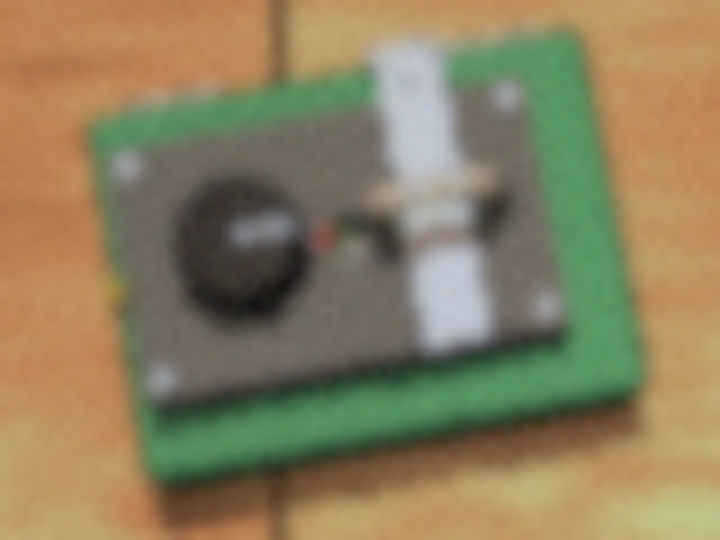

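In the top view the line runs from (235,238) to (290,225), parallel to the case and pointing at the red mark (322,238), so the dial is at 0. Next the shackle, whose bar centre is at about (432,188).

```bash
python3 -m crank '[{"fingers":60,"slide":[0,0,0],"dr":[0,-8,0]},{"fingers":60,"slide":[0,0,0],"dr":[0,-8,0]},{"fingers":60,"slide":[0,0,0],"dr":[0,-8,0]},{"fingers":60,"slide":[0,0,0],"dr":[0,-8,0]},{"fingers":60,"slide":[0,0,0],"dr":[0,-8,0]},{"fingers":60,"slide":[0,0,0],"dr":[0,-8,0]},{"fingers":60,"slide":[0,0,0],"dr":[0,-8,0]},{"fingers":60,"slide":[0,0,0],"dr":[0,0,0]}]'; 
python3 - <<'E'
from st import *
q=env.capture("top")
print(ray(q,(265+432/9,175+188/9),118), ray(q,(265+262/9,175+232/9),104.5))
print("from dial", 565.8+57*np.sin(.173), 318.7-57*np.cos(.173))
to(575.2,262,192)
E
```

```text
t: 11.1
eef_pos: [564.7, 89.7, 192.7]
orientation: [0.543, -0.453, 0.453, -0.543]
wrist_force: [-0.6, 0.9, -0.6]
width: 51.0
t 11.1 tcp [564.7  89.7 192.7] zang 10.28 down [-0.001  0.    -1.   ] q [ 0.04  0.46  1.74  0.    0.95 -0.14] F [-0.6  0.9 -0.6] M [ 0.01  0.   -0.02] w 51.0
[574.38147448 262.10659535 118.        ] [565.3164073  311.21122839 104.5       ]
from dial 575.6118852439179 262.55085122675337
slide to (575.2, 262, 192) [-167.6    0.7   41.1]
```

```bash
python3 -m crank '[{"fingers":60,"slide":[-41.9,0,10.3],"dr":[0,0,0]},{"fingers":60,"slide":[-41.9,0,10.3],"dr":[0,0,0]},{"fingers":60,"slide":[-41.9,0,10.3],"dr":[0,0,0]},{"fingers":60,"slide":[-41.9,0,10.2],"dr":[0,0,0]},{"fingers":60,"slide":[0,0,0],"dr":[0,0,0]},{"fingers":60,"slide":[0,0,0],"dr":[0,0,0]}]'; 
python3 - <<'E'
from st import *
to(575.2,262,96)
E
```

```text
t: 11.75
eef_pos: [575.7, 262.0, 192.6]
orientation: [0.542, -0.455, 0.454, -0.541]
wrist_force: [0.4, -0.3, -0.7]
width: 50.8
t 11.75 tcp [575.7 262.  192.6] zang 9.99 down [-0.001 -0.    -1.   ] q [ 0.32  0.54  1.58 -0.    1.02  0.15] F [ 0.4 -0.3 -0.7] M [-0.    0.   -0.03] w 50.8
slide to (575.2, 262, 96) [-0.1 96.6 -0.3]
```

```bash
python3 -m crank '[{"fingers":60,"slide":[0,30,0],"dr":[0,0,0]},{"fingers":60,"slide":[0,25,0],"dr":[0,0,0]},{"fingers":60,"slide":[0,15,0],"dr":[0,0,0]},{"fingers":60,"slide":[0,10,0],"dr":[0,0,0]},{"fingers":60,"slide":[0,10,0],"dr":[0,0,0]},{"fingers":60,"slide":[0,8,0],"dr":[0,0,0]},{"fingers":60,"slide":[0,0,0],"dr":[0,0,0]}]'; python3 -m crank '[{"fingers":40,"slide":[0,0,0],"dr":[0,0,0]},{"fingers":30,"slide":[0,0,0],"dr":[0,0,0]},{"fingers":20,"slide":[0,0,0],"dr":[0,0,0]},{"fingers":15,"slide":[0,0,0],"dr":[0,0,0]},{"fingers":12,"slide":[0,0,0],"dr":[0,0,0]},{"fingers":12,"slide":[0,0,0],"dr":[0,0,0]}]'; python3 st.py
python3 - <<'E'
from h import *
q=env.capture("side"); save(q,"side8.png",(260,140,350,210),8.5)
E
```

```text
t: 12.45
eef_pos: [576.0, 260.5, 94.5]
orientation: [0.542, -0.455, 0.454, -0.541]
wrist_force: [-0.4, -0.0, 0.3]
width: 51.4
t: 13.05
eef_pos: [576.3, 260.8, 95.4]
orientation: [-0.542, 0.454, -0.455, 0.542]
wrist_force: [-0.4, 0.2, 0.2]
width: 10.0
t 13.05 tcp [576.3 260.8  95.4] zang 10.01 down [ 0. -0. -1.] q [ 0.32  0.66  1.66 -0.    0.82  0.15] F [-0.4  0.2  0.2] M [0.01 0.01 0.02] w 10.0
```

View pics/side8.png

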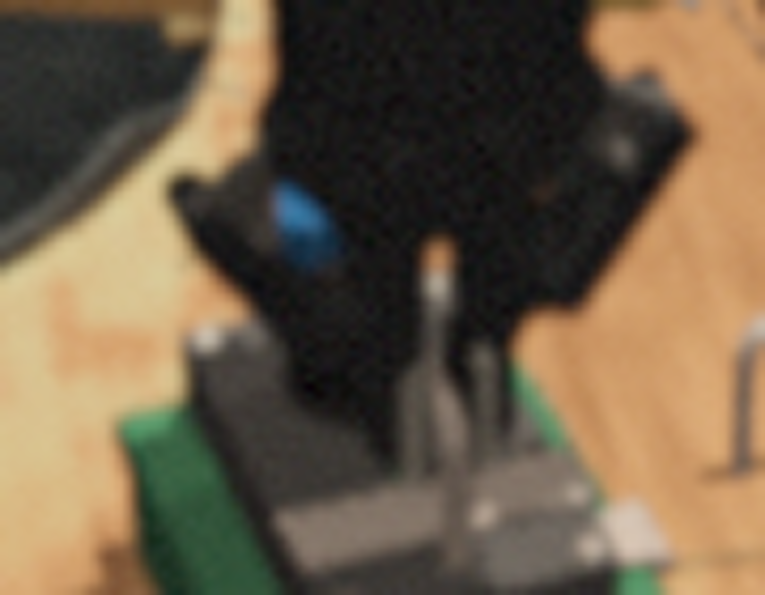

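The shackle is between the pads, at about (445,400). The pads are at 10 mm, so close fully.

```bash
python3 -m crank '[{"fingers":0,"slide":[0,0,0],"dr":[0,0,0]},{"fingers":0,"slide":[0,0,0],"dr":[0,0,0]},{"fingers":0,"slide":[0,0,0],"dr":[0,0,0]},{"fingers":0,"slide":[0,0,0],"dr":[0,0,0]}]'; python3 st.py;  python3 -m crank '[{"fingers":0,"slide":[0,-4,0],"dr":[0,0,0]},{"fingers":0,"slide":[0,-4,0],"dr":[0,0,0]},{"fingers":0,"slide":[0,0,0],"dr":[0,0,0]}]'; python3 st.py
```

```text
t: 13.5
eef_pos: [576.3, 260.8, 95.4]
orientation: [-0.542, 0.454, -0.455, 0.542]
wrist_force: [-0.4, -0.6, 3.0]
width: 6.1
t 13.5 tcp [576.3 260.8  95.4] zang 10.01 down [ 0.  0. -1.] q [ 0.32  0.66  1.66 -0.    0.82  0.15] F [-0.4 -0.6  3. ] M [ 0.02  0.13 -0.  ] w 6.1
t: 13.8
eef_pos: [576.4, 260.9, 103.8]
orientation: [-0.542, 0.454, -0.455, 0.542]
wrist_force: [-0.9, 0.1, -0.1]
width: 6.2
t 13.8 tcp [576.4 260.9 103.8] zang 10.01 down [ 0.001  0.    -1.   ] q [ 0.32  0.64  1.66 -0.    0.84  0.15] F [-0.9  0.1 -0.1] M [ 0.02  0.01 -0.02] w 6.2
```

It lifts with no resistance. Continue straight up to about +122 mm.

```bash
python3 -m crank '[{"fingers":0,"slide":[0,-8,0],"dr":[0,0,0]},{"fingers":0,"slide":[0,-12,0],"dr":[0,0,0]},{"fingers":0,"slide":[0,-12,0],"dr":[0,0,0]},{"fingers":0,"slide":[0,-14,0],"dr":[0,0,0]},{"fingers":0,"slide":[0,-14,0],"dr":[0,0,0]},{"fingers":0,"slide":[0,-14,0],"dr":[0,0,0]},{"fingers":0,"slide":[0,-14,0],"dr":[0,0,0]},{"fingers":0,"slide":[0,-12,0],"dr":[0,0,0]},{"fingers":0,"slide":[0,-8,0],"dr":[0,0,0]},{"fingers":0,"slide":[0,-4,0],"dr":[0,0,0]},{"fingers":0,"slide":[0,0,0],"dr":[0,0,0]},{"fingers":0,"slide":[0,0,0],"dr":[0,0,0]}]'; python3 - <<'E'
from st import *
q=env.capture("side"); save(q,"side9.png",(250,90,370,220),5)
q=env.capture("top"); save(q,"top9.png",(250,150,350,230),7)
E
```

```text
t: 15.0
eef_pos: [576.1, 260.7, 214.7]
orientation: [0.542, -0.455, 0.454, -0.541]
wrist_force: [-0.0, 0.4, -0.9]
width: 5.9
t 15.0 tcp [576.1 260.7 214.7] zang 10.01 down [-0.001 -0.    -1.   ] q [ 0.32  0.52  1.56 -0.    1.07  0.15] F [-0.   0.4 -0.9] M [ 0.   -0.05 -0.04] w 5.9
```

View pics/side9.png

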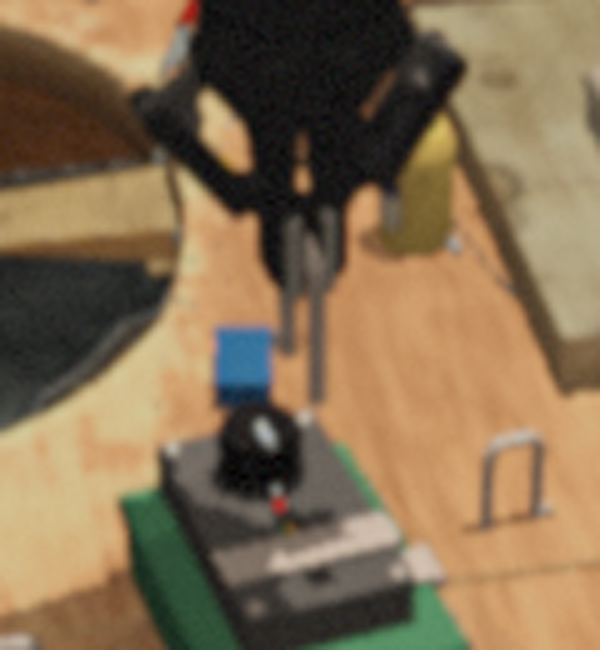

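View pics/top9.png

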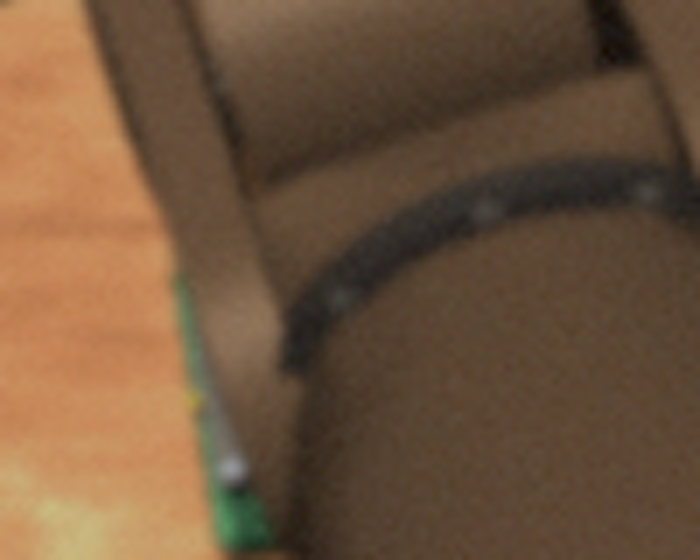

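```bash
python3 -m crank '[{"fingers":0,"slide":[0,0,0],"dr":[0,0,0]},{"fingers":0,"slide":[0,0,0],"dr":[0,0,0]}]'; python3 - <<'E'
from st import *
q=env.capture("side")
u=lambda s:(proj(q,np.array([576.1+s*17*-np.sin(.173),260.7+s*17*np.cos(.173),235-66]))-[250,90])*5
print("expected leg feet px in side9 crop",u(1).round(),u(-1).round())
env.hand_in()
E
python3 st.py
```

```text
t: 15.3
eef_pos: [576.2, 260.8, 214.9]
orientation: [0.542, -0.455, 0.454, -0.542]
wrist_force: [-0.1, 0.7, -1.0]
width: 6.0
t 15.3 tcp [576.2 260.8 214.9] zang 10.01 down [-0.001 -0.    -1.   ] q [ 0.32  0.52  1.56 -0.    1.07  0.15] F [-0.1  0.7 -1. ] M [-0.05 -0.    0.01] w 6.0
expected leg feet px in side9 crop [285. 355.] [314. 403.]
the job is handed in; nothing more can be done
the job is handed in; nothing more can be done
```

The lock is open and the shackle is held up over the box. I handed the job in at about 15 s of the 58 s; hand-in reports no verdict.

**What I did:** I gripped the dial, turned it 96° clockwise (four clicks) to the red mark, and released it. I then pinched the locked shackle's top bar across x and lifted it straight up about 120 mm.

**Last checks:**
- **Shackle:** The last side picture shows it in the gripper with its legs down, clear of the box. The feet are at (288,352) and (317,402) in the crop, against an expected (285,355) and (314,403), so the bar is at about 235 mm. The gripper reads 6 mm on the 8 mm bar, about 2 mm under as it also did on the dial. The wrist force is about 1 N.
- **Dial:** The white line points at the red mark in both the top and side pictures.
- **Bystanders:** The gripper never came near the pot, the wax block or the loupe. I did not measure them again at the end.

**What disagreed:** One rough side-view measurement of the dial line gave −0.12 rad, and another estimate from the dial's centre gave +0.35. Both came from only about 15 pixels. The top view, the zero turning torque and the shackle pulling out freely all agree with the click at 0. My first box fit also had the yaw slightly off, so I used a refit from the straight edges and then the dial and bar centres.

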